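Hold open the display case the bangle is waiting for

TASK

A finished bangle is lying on the table in front of one of the two bracelet display cases. Lift the lid of that case and hold it steadily open at 45 degrees, halfway to upright, so that the maker can lay the bangle in: finish while the fingers are still holding the lid there, because it falls shut when let go. Leave the other case shut, and leave the bangle and all the other things where they stand.

Things in the scene. Friction and masses are not known exactly. Their poses are not given: they have to be found in the camera images.
- case_left: dark wooden bracelet display case on the robot's left (y > 0), fixed to the table; both cases are alike: a box 170 mm deep (its x), 220 mm wide (its y), 60 mm high, walls 10 mm, turned at most 0.3 rad. Origin at the centre of its underside; its -x side is the front, towards the robot; its z is up
- lid_left (a joint): angle (rad) of the lid of case_left, hinged on the far (+x) upper rim about the case's y: 0 shut (flat), grows as the front edge swings up and back, stop at 1.9. Wood frame with clear pane, 182 x 220 x 14 mm, 0.25 to 0.5 kg, overhangs the case's front by 12 mm; no catch, hardly any friction: let go below 75 degrees it falls shut
- lid_left_knob (a point): centre of the brass pull of lid_left: a crossbar 36 mm long along the case's y, 20 mm thick, flat ends, on a 12 mm stem; centre 32 mm above the lid's top, 14 mm in from the middle of its front edge (shut: 106 mm above the table, 168 mm in front of and 46 mm above the hinge). Pinched on its two ends it can turn between the fingers as the lid swings. Axes turn with the lid
- lid_left_hinge (a point): midpoint of the hinge axis of lid_left, which runs along the case's y at the far upper rim of the case, 60 mm above the table, 85 mm behind the case's centre; z is out of the lid's upper face and turns with the lid
- case_right: dark wooden bracelet display case on the robot's right (y < 0), fixed to the table; both cases are alike: a box 170 mm deep (its x), 220 mm wide (its y), 60 mm high, walls 10 mm, turned at most 0.3 rad. Origin at the centre of its underside; its -x side is the front, towards the robot; its z is up
- lid_right (a joint): angle (rad) of the lid of case_right, hinged on the far (+x) upper rim about the case's y: 0 shut (flat), grows as the front edge swings up and back, stop at 1.9. Wood frame with clear pane, 182 x 220 x 14 mm, 0.25 to 0.5 kg, overhangs the case's front by 12 mm; no catch, hardly any friction: let go below 75 degrees it falls shut
- lid_right_knob (a point): centre of the brass pull of lid_right: a crossbar 36 mm long along the case's y, 20 mm thick, flat ends, on a 12 mm stem; centre 32 mm above the lid's top, 14 mm in from the middle of its front edge (shut: 106 mm above the table, 168 mm in front of and 46 mm above the hinge). Pinched on its two ends it can turn between the fingers as the lid swings. Axes turn with the lid
- lid_right_hinge (a point): midpoint of the hinge axis of lid_right, which runs along the case's y at the far upper rim of the case, 60 mm above the table, 85 mm behind the case's centre; z is out of the lid's upper face and turns with the lid
- bangle: finished steel bangle: plain ring 68 mm outside and 58 mm inside diameter, 14 mm high, lying flat on the table 145 to 175 mm in front of the centre of one of the two cases (either). Origin at the centre of its underside
- easel: small wooden stand with a blank card, 36 x 60 mm foot, 75 mm high, standing in front of the case that the bangle is not at. Origin under its centre. Bystander
- hammer: hammer, 220 mm long, lying along its x between the cases, towards the robot; origin at the middle underside. Bystander
- punch_block: wooden block 100 x 55 x 50 mm holding short steel punches (75 mm high in all), between the cases; origin under its centre. Bystander
- tub: white open round tub, 90 mm across, 80 mm high, to the left of the left case; origin under its centre. Bystander
- mandrel: dark steel bracelet mandrel, a cone on a round foot 72 mm across, 120 mm high, to the right of the right case; origin under its centre. Bystander
- jar: amber glass jar, 60 mm across, 75 mm high, at the right nearer the robot; origin under its centre. Bystander

How it is judged:
On the way:
1. the lid of the case with the bangle in front of it is lifted clear of the case by the fingers (((world y of bangle above 0 m and value of joint lid_left above 0.25 rad and contact force between lid_left and the fingers above 0.3 N) or (world y of bangle below 0 m and value of joint lid_right above 0.25 rad and contact force between lid_right and the fingers above 0.3 N))), for 0.1 s.
At the end, for the whole second after the job is handed in: the lid of the case that the bangle lies in front of stands still at 45 degrees, within 6 degrees either way, carried by the fingers (at least 0.4 N) and by nothing else; the other lid is shut (under 0.05 rad); the bangle and every other loose thing is within 30 mm of where it started (((world y of bangle above 0 m and value of joint lid_left between 0.680678 and 0.890118 rad and velocity of joint lid_left between -0.06 and 0.06 rad/s and contact force between lid_left and the fingers above 0.4 N and value of joint lid_right below 0.05 rad and contact force between lid_left and bangle below 0.1 N and contact force between lid_left and easel below 0.1 N and contact force between lid_left and hammer below 0.1 N and contact force between lid_left and punch_block below 0.1 N and contact force between lid_left and tub below 0.1 N and contact force between lid_left and mandrel below 0.1 N and contact force between lid_left and jar below 0.1 N) or (world y of bangle below 0 m and value of joint lid_right between 0.680678 and 0.890118 rad and velocity of joint lid_right between -0.06 and 0.06 rad/s and contact force between lid_right and the fingers above 0.4 N and value of joint lid_left below 0.05 rad and contact force between lid_right and bangle below 0.1 N and contact force between lid_right and easel below 0.1 N and contact force between lid_right and hammer below 0.1 N and contact force between lid_right and punch_block below 0.1 N and contact force between lid_right and tub below 0.1 N and contact force between lid_right and mandrel below 0.1 N and contact force between lid_right and jar below 0.1 N)) and distance of each of bangle, easel, hammer, punch_block, tub, mandrel, jar from where it was at the start of the episode below 0.03 m); the arm keeps its last pose, push and grip.
It fails at once if the lid of the other case is lifted (over 0.1 rad) ((world y of bangle above 0 m and value of joint lid_right above 0.1 rad) or (world y of bangle below 0 m and value of joint lid_left above 0.1 rad)).
It fails at once if the bangle or another loose thing is moved by more than 30 mm or knocked over (distance of any of bangle, easel, hammer, punch_block, tub, mandrel, jar from where it was at the start of the episode above 0.03 m or angle between any of bangle, easel, punch_block, tub, mandrel, jar's own z axis and vertical above 0.5 rad).
It also fails if it takes over 32 s, if anything falls off the work surface, if the arm or the gripper's body presses on something with over 40 N, if the wrist force passes 120 N, or if a joint passes its speed limit or range.

ROBOT

A 7-joint arm with a two-finger parallel gripper is mounted at the origin on the work surface. World frame = base frame: x ahead of the robot, y to its left, z up, the work surface at z = 0. Lengths are in m, angles in rad, forces in N, time in s.
With the tool pointing down it reaches from about 0.35 to 0.9 m from the base axis. Payload 7.2 kg.
Tool frame: the origin (TCP) lies at the very end of the fingers, on their centre line; the grasp point (between the pads) lies 19 mm behind it; x points along the fingers, y is the direction in which the jaws open and shut, and the axes are right-handed (so a half turn about x gives the same grasp; the last joint's range is limited). The gripper opens to 85 mm and grips with 20 to 120 N. Pads are 22 mm wide; open, the fingers measure 114 mm over their backs; the gripper's body (76 mm by 85 mm) begins 54 mm behind the grasp point. The pads swing forward as they close: fully open they stand 13 mm farther back than shut.
Start: joints at [1.166, 0.411, -0.013, 1.596, 0.006, 1.134, -0.082], TCP at [0.207, -0.59, 0.211] pointing down, gripper open.
Joint ranges: [-2.95, 2.95], [-0.29, 1.99], [-1.47, 1.44], [0.14, 2.54], [-1.03, 4.17], [0.13, 1.85], [-2.86, 2.86]. Speed limits (rad/s): [2.39, 2.39, 3.01, 3.01, 3.14, 3.14, 3.14].

INTERFACE

Orientations are given as a unit quaternion [w, x, y, z].
In Python, from plant import * gives the robot as it stands.
- The arm moves only by the tool servo_tool, never from a script. Its argument "series" is a list of rows, each a list of 5 numbers: the shift along the tool's x, y, z in mm, then the turn about the tool's x in rad, then the closure, from 0 (fully open) to 1 (shut). A call has 1 to 5 rows; each row shifts and turns the pose as measured when the row begins, along the tool's axes as they then stand; what a row does not reach is not made up. A row lasts 1/8 s, in which the tool goes at most 62.5 mm and 10.7 degrees, less where a joint would pass 70% of its speed; a pose out of reach is approached as far as the arm can. A call with a gripper value outside its range is refused whole. The fingers move at their own pace and stop on an object; "grip_force" is the grip in N (left out, the last holds). Time passes only in rows, so rows that do not move let the fingers close. It gives the time, the measured TCP pose, the force and the opening at its end, in the units of the state.
- get_obs(): the state, without advancing time (a new reading comes with each control period).
- grab_frame(name): name is "scene" or "top"; returns (picture, depth): 480x640x3 uint8, red, green, blue; 480x640 float32, m along the optical axis (not along the pixel's ray), 0 where there is no reading.
- camera_model(name): a dict with "fx", "fy", "cx", "cy" (pixels), "k1" (the pictures are not rectified: a ray, as slopes to the right and down, at radius r is drawn at 1 + k1 r^2 times it, then the intrinsics apply), "rvec" (rotation vector, rad) and "tvec" (3), from world to camera coordinates, as OpenCV has them. Camera axes: x right, y down, z forward; pixel columns grow to the right and rows downward; lengths in m; the calibration is good to about 2 mm. A picture is of the moment at which its call begins. camera_model takes no time and is no camera call.
- hand_in(): hands the job in, once; it reports no verdict.
The state is a dict: "time": time; "joint_positions": joint angles; "joint_velocities": joint speeds; "effort": joint torques, N m; "tool_pos": TCP position; "ee_rot": TCP orientation; "force": force on the tool from outside, world axes, zero at the start; "torque": the same for the moment, N m; "gripper_width": finger opening in m.
Only numpy, scipy, OpenCV 4.12 (cv2) and the standard library are available. Lean on these libraries where they do the work, as an engineer would, in place of code of your own. Each camera call takes 0.05 s, during which the arm holds its last target. There are 200 camera calls.

## Working session

There is one attempt and no reset: what is moved stays moved. The work goes in short steps, Python scripts to look and compute and a tool call to move; the robot and the scene stay as the last step left them, time stands still between calls to the robot, and variables do not carry over. Pictures are saved under pics/ and viewed, about 8 in all and at most 12, crops included, and the job is handed in when it is done.

Besides the shell and the picture viewer there is one more tool, called after "Call:" as a command line: name --pt "numbers of a row" for each row, then --argument value for the rest. servo_tool: Moves the arm, as the interface text tells. Its arguments: {"type":"object","properties":{"series":{"type":"array"},"grip_force":{"type":"number"}},"required":["series"]}

```bash
mkdir -p pics; ls
python3 - <<'E'
from plant import *
import cv2,numpy as np
o=get_obs();print(o)
for n in("scene","top"):
    p,d=grab_frame(n);print(n,camera_model(n));cv2.imwrite(f"pics/{n}0.png",p[:,:,::-1]);np.savez(f"{n}0.npz",p=p,d=d)
E
```

```text
pics
{'time': 0.0, 'joint_positions': array([ 1.16579057,  0.4119033 , -0.01270656,  1.5970633 ,  0.00557104,
        1.13432282, -0.08217557]), 'joint_velocities': array([-0.00041951,  0.00100492,  0.00175042, -0.0011004 ,  0.00021273,
       -0.00171331, -0.00034334]), 'effort': array([ 6.74312923e-04, -6.00623131e+01,  6.82541784e-01, -2.99409664e+01,
        1.37316005e-02,  1.07218503e-02,  2.69121540e-05]), 'tool_pos': array([ 0.20632803, -0.58937964,  0.21034314]), 'ee_rot': array([-0.11795522, -0.69697053, -0.11910049,  0.6972329 ]), 'force': array([ 0.22647289,  0.27046892, -0.08697301]), 'torque': array([ 0.05242327, -0.02417413,  0.00684871]), 'gripper_width': 0.08568900054956335}
scene {'fx': 557.9642422877647, 'fy': 557.9642422877647, 'cx': 320.0171771009698, 'cy': 235.06446346702862, 'k1': -0.14100773928259178, 'rvec': array([ 1.04724702,  2.51521516, -0.92886667]), 'tvec': array([ 0.41355008, -0.24455011,  1.66298907])}
top {'fx': 450.2044191664171, 'fy': 450.2044191664171, 'cx': 320.91823975533293, 'cy': 242.09634987200891, 'k1': -0.020237059353010102, 'rvec': array([ 2.1153512 , -2.17051731,  0.20036792]), 'tvec': array([-0.00386414,  0.55610112,  1.30032143])}
```

View pics/top0.png

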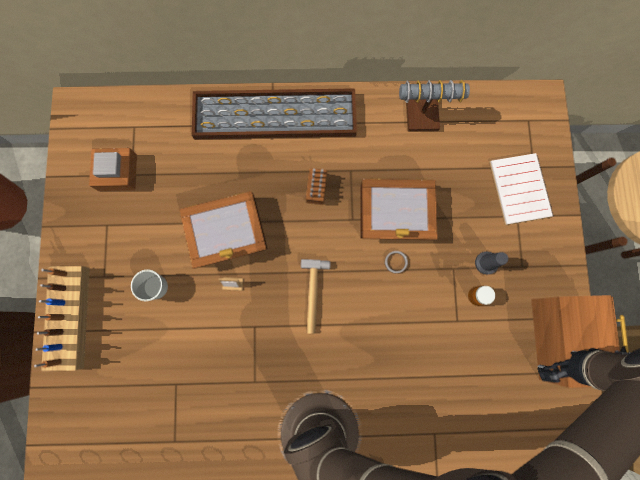

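View pics/scene0.png

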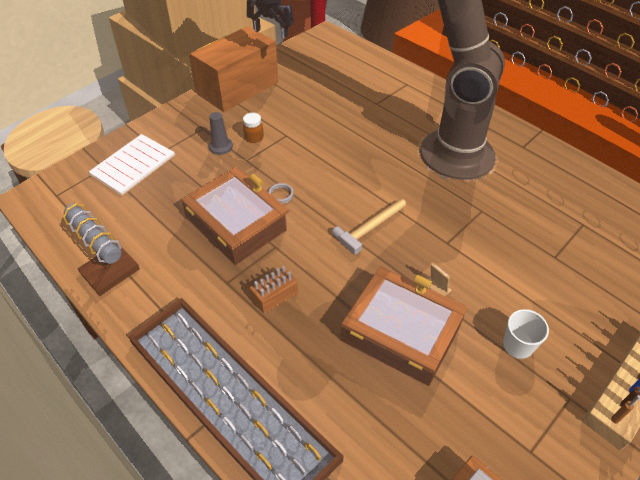

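The bangle (top 397,262) lies in front of the right case, with that case's knob at about (403,233). Next I'll measure the case.

```bash
cat > h.py <<'E'
from plant import *
import cv2,numpy as np
from scipy.spatial.transform import Rotation as R
def cam(n):
    c=camera_model(n);M=R.from_rotvec(c["rvec"]).as_matrix();return c,M,-M.T@c["tvec"]
def rays(n,uv):
    c,M,o=cam(n);K=np.array([[c["fx"],0,c["cx"]],[0,c["fy"],c["cy"]],[0,0,1.]])
    q=cv2.undistortPoints(np.array(uv,float).reshape(-1,1,2),K,np.array([c["k1"],0,0,0,0.])).reshape(-1,2)
    return o,np.c_[q,np.ones(len(q))]@M
def plane(n,uv,z):
    o,d=rays(n,uv);return o+d*((z-o[2])/d[:,2])[:,None]
def tri(n1,u1,n2,u2):
    o1,d1=rays(n1,[u1]);o2,d2=rays(n2,[u2]);s=np.linalg.lstsq(np.c_[d1[0],-d2[0]],o2-o1,rcond=None)[0]
    a,b=o1+s[0]*d1[0],o2+s[1]*d2[0];return (a+b)/2,np.linalg.norm(a-b)
def pts(n,d,uv):  # depth points
    o,r=rays(n,uv);uv=np.array(uv,int);return o+r*d[uv[:,1],uv[:,0]][:,None]
E
python3 - <<'E'
from h import *
T=np.load("top0.npz");S=np.load("scene0.npz")
def knob(p,x0,y0,x1,y1):
    h=cv2.cvtColor(p,cv2.COLOR_RGB2HSV)[y0:y1,x0:x1];m=((h[...,0]>=19)&(h[...,0]<32)&(h[...,1]>150)&(h[...,2]>90)).astype(np.uint8)
    n,l,s,c=cv2.connectedComponentsWithStats(m);i=1+s[1:,4].argmax();ys,xs=np.nonzero(l==i)
    print(s[i],c[i]+[x0,y0]);return c[i]+[x0,y0],np.c_[xs+x0,ys+y0]
k1,p1=knob(T["p"],385,222,420,245);k2,p2=knob(S["p"],240,165,270,200)
print("knob tri",tri("top",k1,"scene",k2),plane("top",[k1],.106+.008))
for n,d,p in(("top",T["d"],p1),("scene",S["d"],p2)):
    q=pts(n,d,p);print(n,"knob depth med",np.median(q,0),q.max(0),q.min(0))
# lid: depth-based height map points
for n,d in(("top",T["d"]),("scene",S["d"])):
    v,u=np.mgrid[0:480,0:640];uv=np.c_[u.ravel(),v.ravel()];q=pts(n,d,uv)
    m=(q[:,2]>.068)&(q[:,2]<.082)&(q[:,1]<-.08)&(q[:,1]>-.40)&(q[:,0]>.45)&(q[:,0]<.85)
    mm=m.reshape(480,640).astype(np.uint8);nn,l,s,c=cv2.connectedComponentsWithStats(mm);i=1+s[1:,4].argmax()
    w=q[(l==i).ravel()];r=cv2.minAreaRect(w[:,:2].astype(np.float32));print(n,"lid",r,np.median(w[:,2]),s[i],cv2.boxPoints(r).round(3).tolist())
    # other things with height
    m=(q[:,2]>.03)&(q[:,2]<.3)&(q[:,1]<-.05)&(q[:,1]>-.75)&(q[:,0]>.2)&(q[:,0]<.9)
    nn,l,s,c=cv2.connectedComponentsWithStats(m.reshape(480,640).astype(np.uint8))
    for i in range(1,nn):
        if s[i,4]>60: w=q[(l==i).ravel()];print("  obj",c[i].round(),w.min(0).round(3),w.max(0).round(3))
print("bangle",plane("top",[[397,262]],.014))
c=cv2.resize(T["p"][170:320,340:540],None,fx=4,fy=4,interpolation=cv2.INTER_CUBIC)
cv2.imwrite("pics/crop.png",c[:,:,::-1])
E
```

```text
[11  7 13  9 85] [401.62352941 232.08235294]
[11  9 12 17 61] [256.96721311 180.91803279]
knob tri (array([ 0.56826909, -0.24867626,  0.10761322]), np.float64(0.002614974673750136)) [[ 0.56792752 -0.2484182   0.114     ]]
top knob depth med [ 0.56824525 -0.24885599  0.11308101] [0.57809804 0.01093676 1.37460693] [ 0.3323182  -0.26722776  0.06965107]
scene knob depth med [ 0.56930746 -0.24485531  0.11385241] [ 0.57962729 -0.23244111  0.1212976 ] [ 0.55992555 -0.26687607  0.07089402]
top lid ((0.6470603942871094, -0.25276532769203186), (0.22145183384418488, 0.1831294596195221), 87.78546142578125) 0.07187583988236179 [ 362  179   75   61 3177] [[0.5509999990463257, -0.36000001430511475], [0.734000027179718, -0.367000013589859], [0.7429999709129333, -0.1459999978542328], [0.5600000023841858, -0.13899999856948853]]
  obj [398. 209.] [ 0.552 -0.366  0.035] [ 0.744 -0.139  0.123]
  obj [494. 260.] [ 0.461 -0.547  0.031] [ 0.509 -0.502  0.124]
  obj [482. 295.] [ 0.359 -0.517  0.03 ] [ 0.415 -0.461  0.081]
  obj [566. 326.] [ 0.2  -0.75  0.03] [ 0.372 -0.622  0.3  ]
scene lid ((0.6456574201583862, -0.2538048326969147), (0.22980421781539917, 0.18692384660243988), 87.93815612792969) 0.07221744972541022 [ 182  167  107   82 3935] [[0.5479999780654907, -0.36500000953674316], [0.7350000143051147, -0.3720000088214874], [0.7429999709129333, -0.1420000046491623], [0.5559999942779541, -0.13600000739097595]]
  obj [255.  22.] [ 0.206 -0.659  0.245] [ 0.244 -0.623  0.3  ]
  obj [231.  72.] [ 0.2  -0.75  0.03] [ 0.374 -0.65   0.169]
  obj [218. 129.] [ 0.462 -0.548  0.03 ] [ 0.508 -0.502  0.127]
  obj [252. 124.] [ 0.352 -0.518  0.03 ] [ 0.415 -0.461  0.083]
  obj [235. 210.] [ 0.55  -0.368  0.03 ] [ 0.745 -0.138  0.121]
bangle [[ 0.49405736 -0.24950587  0.014     ]]
```

View pics/crop.png

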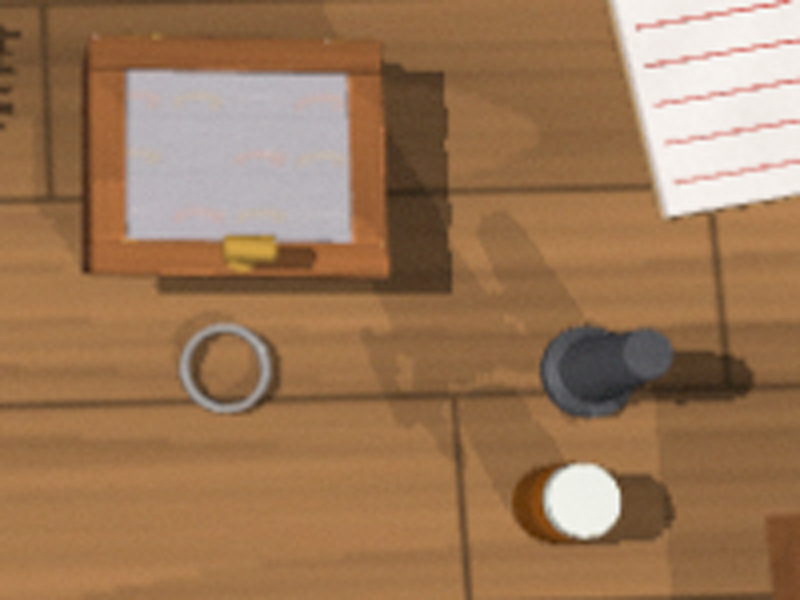

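The right case holds up against the given sizes: the lid measures 183 x 221 mm, with its top at about 0.072. The yaw is about -0.04 and the knob is at about (0.5685, -0.249, 0.106). The next script works out the deltas in tool axes.

```bash
cat >> h.py <<'E'
YAW=-0.04; CX=np.array([np.cos(YAW),np.sin(YAW),0]); KN=np.array([.5685,-.249,.106]); HG=KN+.168*CX-[0,0,.046]
def knob_at(t):
    a=np.arctan2(.046,.168)+t;r=np.hypot(.046,.168);return HG-r*np.cos(a)*CX+[0,0,r*np.sin(a)]
def delta(target):  # target TCP in world -> shift mm in tool axes and turn about tool x
    o=get_obs();M=R.from_quat(o["ee_rot"],scalar_first=True).as_matrix();cy=np.array([-np.sin(YAW),np.cos(YAW),0])
    if M[:,1]@cy<0: cy=-cy
    w=M.T@cy;print("t",o["time"],"tcp",o["tool_pos"].round(4),"F",o["force"].round(1),"w",round(o["gripper_width"],4),"x",M[:,0].round(3),"y",M[:,1].round(3),"j7",o["joint_positions"][6].round(2))
    print("shift mm",(M.T@(np.array(target)-o["tool_pos"])*1e3).round(1),"turn",np.arctan2(w[2],w[1]).round(3))
E
python3 -c "
from h import *
print(HG);delta([.5685,-.249,.2])"
```

```text
[ 0.73636562 -0.25571821  0.06      ]
t 0.1 tcp [ 0.2063 -0.5895  0.2104] F [-0.2 -0.3 -0.7] w 0.0856 x [-0.001  0.001 -1.   ] y [ 0.33  -0.944 -0.001] j7 -0.08
shift mm [  10.7 -201.6 -454.3] turn 0.377
```

Call:
servo_tool --pt "0 -20 -40 0.13 0" --pt "0 -20 -40 0.13 0" --pt "0 -20 -40 0.12 0" --grip_force 50

```text
time: 0.48
tool_pos: [0.3085, -0.5071, 0.2087]
ee_rot: [0.023, -0.705, 0.021, 0.708]
force: [0.5, -0.6, 0.4]
gripper_width: 0.0855
```

```bash
python3 -c "
from h import *
delta([.5685,-.249,.2])"
```

```text
t 0.475 tcp [ 0.3085 -0.5071  0.2087] F [ 0.5 -0.6  0.4] w 0.0855 x [-0.004  0.003 -1.   ] y [-0.063 -0.998 -0.002] j7 -0.69
shift mm [   8.4 -273.9 -243.3] turn -0.023
```

Call:
servo_tool --pt "0 -44 -40 0 0" --pt "0 -44 -40 0 0" --pt "0 -44 -40 0 0" --pt "0 -44 -40 0 0" --pt "0 -44 -40 -0.02 0"

```text
time: 1.1
tool_pos: [0.527, -0.2949, 0.2066]
ee_rot: [0.018, -0.705, 0.016, 0.709]
force: [0.4, -0.8, -0.4]
gripper_width: 0.0852
```

```bash
python3 -c "
from h import *
delta([.5685,-.249,.2])"
```

```text
t 1.1 tcp [ 0.527  -0.2949  0.2066] F [ 0.4 -0.8 -0.4] w 0.0852 x [-0.006  0.003 -1.   ] y [-0.048 -0.999 -0.003] j7 -1.22
shift mm [  6.5 -47.8 -39.3] turn -0.008
```

Call:
servo_tool --pt "3 -24 -20 0 0" --pt "3 -23 -19 -0.01 0" --pt "0 0 0 0 0"

```text
time: 1.48
tool_pos: [0.5725, -0.241, 0.1986]
ee_rot: [0.012, -0.704, 0.007, 0.71]
force: [-0.3, 0.3, 0.2]
gripper_width: 0.0855
```

Run:
```python
from h import *
delta([.5685,-.249,.2])
p,d=grab_frame("top");s,_=grab_frame("scene")
a=cv2.resize(p[160:300,330:500],(728,600),interpolation=cv2.INTER_CUBIC);cv2.imwrite("pics/top1.png",a[:,:,::-1])
b=cv2.resize(s[90:270,160:340],(600,600),interpolation=cv2.INTER_CUBIC);cv2.imwrite("pics/sc1.png",b[:,:,::-1])
```

```text
t 1.475 tcp [ 0.5725 -0.241   0.1986] F [-0.3  0.3  0.2] w 0.0855 x [-0.007  0.007 -1.   ] y [-0.028 -1.    -0.006] j7 -1.32
shift mm [-1.4  8.1  3.8] turn 0.012
```

View pics/sc1.png

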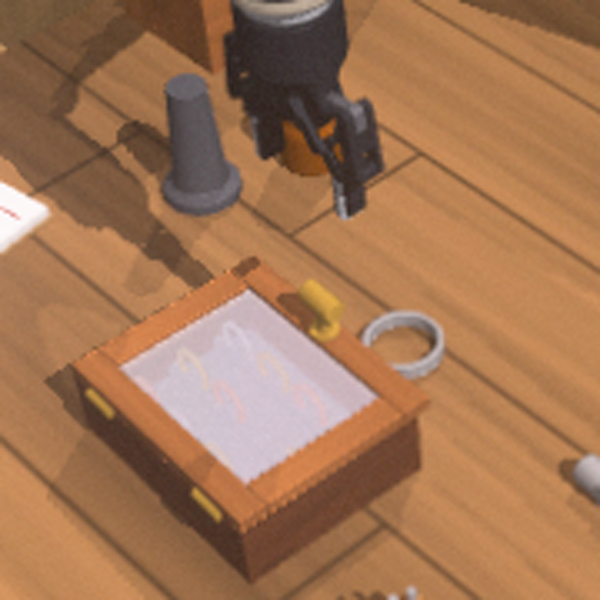

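The crop shows the open gripper over the knob (crop 320,300), with the bangle and lid untouched. I'll correct sideways and start down.

Call:
servo_tool --pt "10 8 4 0.01 0" --pt "20 0 0 0 0" --pt "20 0 0 0 0" --pt "0 0 0 0 0"

```text
time: 2.08
tool_pos: [0.5609, -0.2602, 0.1464]
ee_rot: [0.019, -0.703, 0.018, 0.71]
force: [-0.1, -0.5, 0.7]
gripper_width: 0.0856
```

```bash
python3 -c "
from h import *
delta([.5685,-.249,.084])"
```

```text
t 2.075 tcp [ 0.5609 -0.2602  0.1464] F [-0.1 -0.5  0.7] w 0.0856 x [-0.01   0.002 -1.   ] y [-0.054 -0.999 -0.001] j7 -1.32
shift mm [ 62.3 -11.5  -7.7] turn -0.014
```

Call:
servo_tool --pt "0 -6 -4 -0.007 0" --pt "0 0 0 0 0" --pt "0 0 0 0 0"

```text
time: 2.45
tool_pos: [0.5655, -0.2559, 0.1481]
ee_rot: [0.017, -0.704, 0.017, 0.71]
force: [-0.0, -0.2, 0.2]
gripper_width: 0.0854
```

```bash
python3 -c "
from h import *
delta([.5685,-.249,.084])"
```

```text
t 2.45 tcp [ 0.5655 -0.2559  0.1481] F [-0.  -0.2  0.2] w 0.0854 x [-0.008  0.001 -1.   ] y [-0.048 -0.999 -0.   ] j7 -1.32
shift mm [64.1 -7.1 -3.1] turn -0.008
```

Call:
servo_tool --pt "14 -7 -3 0 0" --pt "14 -1 0 0 0" --pt "14 0 0 0 0" --pt "8 0 0 0 0" --pt "0 0 0 0 0"

```text
time: 3.08
tool_pos: [0.5683, -0.2469, 0.0938]
ee_rot: [0.017, -0.704, 0.017, 0.71]
force: [0.0, -0.7, -0.1]
gripper_width: 0.0854
```

```bash
python3 -c "
from h import *
delta([.5685,-.249,.084])"
```

```text
t 3.075 tcp [ 0.5683 -0.2469  0.0938] F [ 0.  -0.7 -0.1] w 0.0854 x [-0.009  0.001 -1.   ] y [-0.048 -0.999 -0.001] j7 -1.35
shift mm [ 9.8  2.1 -0.4] turn -0.008
```

Call:
servo_tool --pt "9 2 0 0 0" --pt "1 0 0 0 0" --pt "0 0 0 0 0"

```text
time: 3.45
tool_pos: [0.5685, -0.2495, 0.0837]
ee_rot: [0.017, -0.704, 0.017, 0.71]
force: [-0.7, -0.0, -0.1]
gripper_width: 0.0854
```

Run:
```python
from h import *
delta([.5685,-.249,.084])
p,d=grab_frame("top");s,_=grab_frame("scene")
a=cv2.resize(p[200:280,350:450],(500,400),interpolation=cv2.INTER_CUBIC)
b=cv2.resize(s[140:240,190:310],(480,400),interpolation=cv2.INTER_CUBIC)[:,:300+0]
cv2.imwrite("pics/c2.png",np.hstack([a,b])[:,:,::-1])
```

```text
t 3.45 tcp [ 0.5685 -0.2495  0.0837] F [-0.7 -0.  -0.1] w 0.0854 x [-0.008  0.    -1.   ] y [-0.048 -0.999 -0.   ] j7 -1.35
shift mm [-0.3 -0.5  0. ] turn -0.008
```

View pics/c2.png

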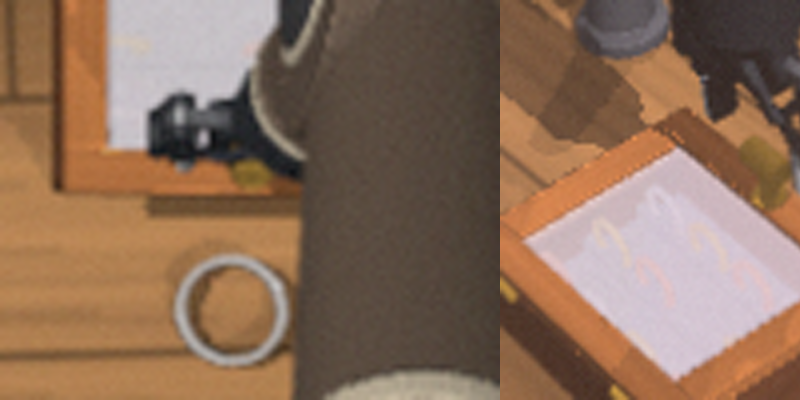

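The brass knob lies between the open fingers, and the bangle hasn't moved. Closing now.

Call:
servo_tool --pt "0 0 0 0 1" --pt "0 0 0 0 1" --pt "0 0 0 0 1" --pt "0 0 0 0 1" --grip_force 60

```text
time: 4.05
tool_pos: [0.5688, -0.2512, 0.0852]
ee_rot: [0.016, -0.705, 0.018, 0.709]
force: [0.1, 2.5, -1.6]
gripper_width: 0.0338
```

```bash
python3 -c "
from h import *
o=get_obs()
for t in np.deg2rad([0,5,10,20,30,40,45]): print(t.round(2),((knob_at(t)-KN)*1e3).round(1))
delta([.5685,-.249,.084])"
```

```text
0.0 [ 0. -0. -0.]
0.09 [ 4.6 -0.2 14.5]
0.17 [10.5 -0.4 28.5]
0.35 [25.8 -1.  54.7]
0.52 [45.5 -1.8 77.8]
0.7 [68.8 -2.8 97.2]
0.79 [ 81.7  -3.3 105.3]
t 4.05 tcp [ 0.5688 -0.2512  0.0852] F [ 0.1  2.5 -1.6] w 0.0338 x [-0.007 -0.002 -1.   ] y [-0.049 -0.999  0.002] j7 -1.35
shift mm [ 1.2 -2.2  0.4] turn -0.009
```

Call:
servo_tool --pt "-7 0 -2 0 1" --pt "-7 0 -3 0 1" --pt "-6 0 -2 0 1" --pt "0 0 0 0 1"

```text
time: 4.55
tool_pos: [0.5772, -0.2514, 0.1056]
ee_rot: [0.016, -0.705, 0.018, 0.709]
force: [1.8, -1.2, -4.4]
gripper_width: 0.0339
```

```bash
cat >> h.py <<'E'
T0=np.array([.5688,-.2512,.0852])
def lid(goal):
    v=get_obs()["tool_pos"]-T0+KN-HG;t=np.arctan2(v[2],-v@CX)-np.arctan2(.046,.168)
    print("lid est deg",np.rad2deg(t).round(1),"radius",np.hypot(v[2],v@CX).round(4),"(.1742)");delta(T0+knob_at(np.deg2rad(goal))-KN)
E
python3 -c "
from h import *
lid(20);lid(30);lid(45)"
```

```text
lid est deg 7.3 radius 0.1729 (.1742)
t 4.55 tcp [ 0.5772 -0.2514  0.1056] F [ 1.8 -1.2 -4.4] w 0.0339 x [-0.006 -0.002 -1.   ] y [-0.047 -0.999  0.002] j7 -1.35
shift mm [-34.4   0.1 -17.3] turn -0.007
lid est deg 7.3 radius 0.1729 (.1742)
t 4.55 tcp [ 0.5772 -0.2514  0.1056] F [ 1.8 -1.2 -4.4] w 0.0339 x [-0.006 -0.002 -1.   ] y [-0.047 -0.999  0.002] j7 -1.35
shift mm [-57.7  -0.  -36.8] turn -0.007
lid est deg 7.3 radius 0.1729 (.1742)
t 4.55 tcp [ 0.5772 -0.2514  0.1056] F [ 1.8 -1.2 -4.4] w 0.0339 x [-0.006 -0.002 -1.   ] y [-0.047 -0.999  0.002] j7 -1.35
shift mm [-85.4  -0.2 -72.8] turn -0.007
```

Vertical force is about -4 N and the radius matches, so the lid is coming up. I'll continue towards 20°.

Call:
servo_tool --pt "-8 0 -4 0 1" --pt "-8 0 -4 0 1" --pt "-8 0 -4 0 1" --pt "-7 0 -4 0 1" --pt "0 0 0 0 1"

```text
time: 5.18
tool_pos: [0.5972, -0.2522, 0.1385]
ee_rot: [0.016, -0.706, 0.018, 0.707]
force: [2.2, -1.8, -6.4]
gripper_width: 0.0339
```

```bash
python3 -c "
from h import *
lid(33);lid(45)"
```

```text
lid est deg 20.1 radius 0.1713 (.1742)
t 5.175 tcp [ 0.5972 -0.2522  0.1385] F [ 2.2 -1.8 -6.4] w 0.0339 x [-0.001 -0.003 -1.   ] y [-0.047 -0.999  0.003] j7 -1.35
shift mm [-30.8   0.  -23.7] turn -0.007
lid est deg 20.1 radius 0.1713 (.1742)
t 5.175 tcp [ 0.5972 -0.2522  0.1385] F [ 2.2 -1.8 -6.4] w 0.0339 x [-0.001 -0.003 -1.   ] y [-0.047 -0.999  0.003] j7 -1.35
shift mm [-52.1  -0.1 -53.3] turn -0.007
```

Call:
servo_tool --pt "-9 0 -6 0 1" --pt "-8 0 -6 0 1" --pt "-8 0 -6 0 1" --pt "-6 0 -5 0 1" --pt "0 0 0 0 1"

```text
time: 5.8
tool_pos: [0.6227, -0.2532, 0.1677]
ee_rot: [0.016, -0.707, 0.017, 0.707]
force: [0.2, -0.7, -6.4]
gripper_width: 0.0335
```

```bash
python3 -c "
from h import *
lid(45)"
```

```text
lid est deg 33.1 radius 0.1718 (.1742)
t 5.8 tcp [ 0.6227 -0.2532  0.1677] F [ 0.2 -0.7 -6.4] w 0.0335 x [-0.001 -0.002 -1.   ] y [-0.047 -0.999  0.002] j7 -1.35
shift mm [-22.9  -0.  -27.8] turn -0.007
```

Call:
servo_tool --pt "-7 0 -8 0 1" --pt "-7 0 -8 0 1" --pt "-5 0 -7 0 1" --pt "-1 0 -1 0 1" --pt "0 0 0 0 1"

```text
time: 6.42
tool_pos: [0.6472, -0.2541, 0.1864]
ee_rot: [0.017, -0.705, 0.017, 0.709]
force: [2.0, -1.1, -7.9]
gripper_width: 0.0335
```

Run:
```python
from h import *
lid(45)
p,d=grab_frame("top");s,e=grab_frame("scene");np.savez("f.npz",p=p,d=d,s=s,e=e)
v,u=np.mgrid[0:480,0:640];q=pts("scene",e,np.c_[u.ravel(),v.ravel()]).reshape(480,640,3)
h=cv2.cvtColor(s,cv2.COLOR_RGB2HSV)
b=(q-HG)@CX;l=(q-HG)@np.array([-np.sin(YAW),np.cos(YAW),0])
m=(b>-.17)&(b<.02)&(abs(l)<.115)&(q[...,2]>.075)&(q[...,2]<.23)
for a0,a1 in((-.11,-.085),(-.085,-.05),(.05,.085),(.085,.11)):
    k=m&(l>a0)&(l<a1)
    if k.sum()>30:
        x,z=b[k],q[...,2][k];f=np.polyfit(x,z,1);g=abs(np.polyval(f,x)-z)<.012;f=np.polyfit(x[g],z[g],1);print(a0,k.sum(),g.sum(),"lid deg",np.rad2deg(np.arctan(-f[0])).round(1),"z at hinge",f[1].round(3))
y=cv2.resize(s[90:270,160:340],(600,600),interpolation=cv2.INTER_CUBIC);cv2.imwrite("pics/sc3.png",y[:,:,::-1])
```

```text
lid est deg 43.4 radius 0.1723 (.1742)
t 6.425 tcp [ 0.6472 -0.2541  0.1864] F [ 2.  -1.1 -7.9] w 0.0335 x [-0.005 -0.001 -1.   ] y [-0.048 -0.999  0.001] j7 -1.36
shift mm [-4.1  0.2 -3.3] turn -0.008
-0.11 479 476 lid deg 41.3 z at hinge 0.077
-0.085 589 588 lid deg 39.9 z at hinge 0.075
0.05 781 780 lid deg 40.9 z at hinge 0.074
0.085 761 719 lid deg 40.4 z at hinge 0.077
```

View pics/sc3.png

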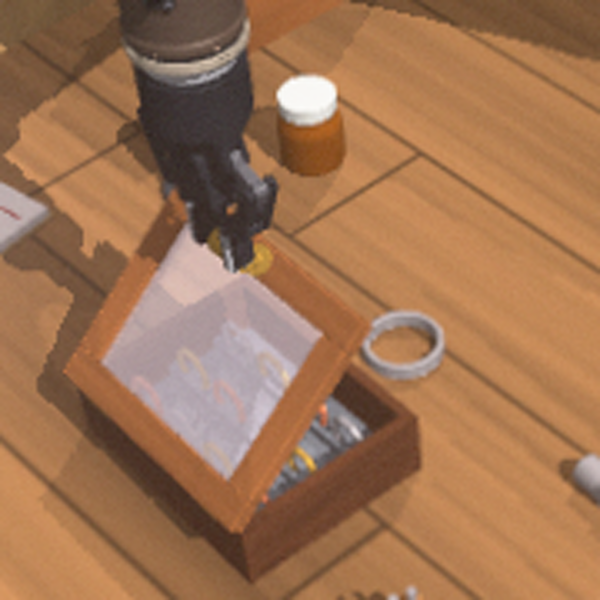

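The lid is open with the knob still between the fingers (crop 245,255), and the bangle and jar are in place. The lid plane fit in depth reads about 41° against 43° from the TCP, so I'll raise it a few degrees and recheck with a hinge-anchored estimate.

Call:
servo_tool --pt "-3 0 -4 0 1" --pt "-3 0 -4 0 1" --pt "-1 0 -1 0 1" --pt "0 0 0 0 1" --pt "0 0 0 0 1"

```text
time: 7.15
tool_pos: [0.6557, -0.2544, 0.1916]
ee_rot: [0.017, -0.704, 0.017, 0.71]
force: [2.9, -1.9, -10.1]
gripper_width: 0.0331
```

```bash
cat > lidchk.py <<'E'
from h import *
lid(45)
cy=np.array([-np.sin(YAW),np.cos(YAW),0])
for n in("scene","top"):
    s,e=grab_frame(n)
    v,u=np.mgrid[0:480,0:640];q=pts(n,e,np.c_[u.ravel(),v.ravel()]).reshape(480,640,3)
    b=(q-HG)@CX;l=(q-HG)@cy;z=q[...,2]-.06;r=np.hypot(b,z)
    k=(b>-.17)&(b<-.03)&(abs(l)<.108)&(abs(l)>.06)&(z>.03)&(z<.17)&(r>.1)&(r<.17)
    if k.sum()>20:
        f=np.polyfit(b[k],z[k],1);print(n,k.sum(),"slope deg",np.rad2deg(np.arctan(-f[0])).round(1),"hinge-anchored deg",np.rad2deg(np.median(np.arctan2(z[k],-b[k])-np.arcsin(.014/r[k]))).round(1))
    if n=="scene": cv2.imwrite("pics/sc_last.png",cv2.resize(s[60:300,150:470],(800,600))[:,:,::-1])
o=get_obs();print(np.abs(o["joint_velocities"]).max(),o["time"])
E
python3 lidchk.py
```

```text
lid est deg 46.7 radius 0.1726 (.1742)
t 7.15 tcp [ 0.6557 -0.2544  0.1916] F [  2.9  -1.9 -10.1] w 0.0331 x [-0.008  0.    -1.   ] y [-0.048 -0.999  0.   ] j7 -1.36
shift mm [1.1 0.3 5.2] turn -0.008
scene 796 slope deg 43.9 hinge-anchored deg 43.1
top 207 slope deg 45.3 hinge-anchored deg 44.1
0.0025311666096770376 7.25
```

Call:
servo_tool --pt "0 0 0 0 1" --pt "0 0 0 0 1" --pt "0 0 0 0 1" --pt "0 0 0 0 1" --pt "0 0 0 0 1"

```text
time: 7.88
tool_pos: [0.6557, -0.2544, 0.1916]
ee_rot: [0.017, -0.704, 0.017, 0.71]
force: [3.5, -1.7, -11.6]
gripper_width: 0.0329
```

```bash
python3 lidchk.py
```

```text
lid est deg 46.7 radius 0.1726 (.1742)
t 7.875 tcp [ 0.6557 -0.2544  0.1916] F [  3.5  -1.7 -11.6] w 0.0329 x [-0.008  0.    -1.   ] y [-0.048 -0.999  0.   ] j7 -1.36
shift mm [1.1 0.3 5.2] turn -0.008
scene 802 slope deg 43.4 hinge-anchored deg 43.0
top 202 slope deg 45.5 hinge-anchored deg 44.1
0.001898474188094958 7.975
```

View pics/sc_last.png

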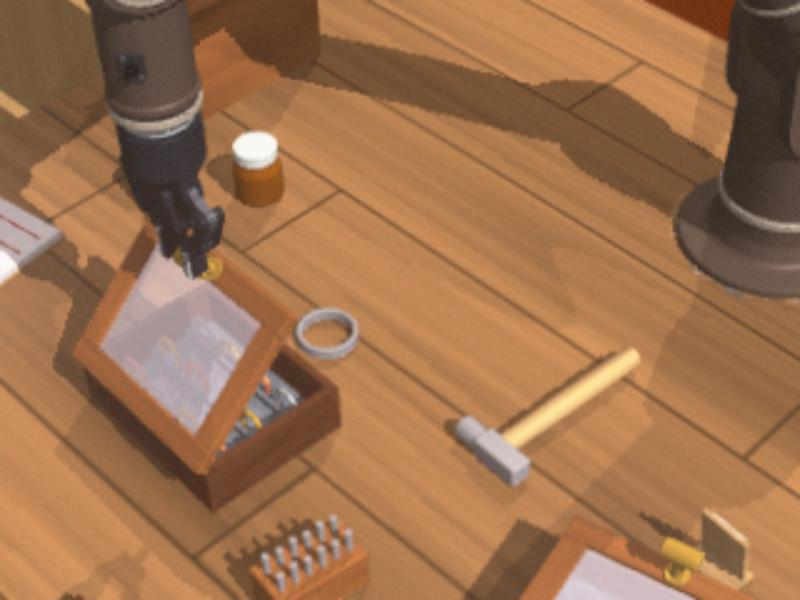

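The force and width are drifting slightly, so I'll hold longer to check the grasp isn't creeping.

Call:
servo_tool --pt "0 0 0 0 1" --pt "0 0 0 0 1" --pt "0 0 0 0 1" --pt "0 0 0 0 1" --pt "0 0 0 0 1"

```text
time: 8.6
tool_pos: [0.6556, -0.2544, 0.1916]
ee_rot: [0.017, -0.704, 0.017, 0.71]
force: [2.8, -1.6, -11.7]
gripper_width: 0.0332
```

Call:
servo_tool --pt "0 0 0 0 1" --pt "0 0 0 0 1" --pt "0 0 0 0 1" --pt "0 0 0 0 1" --pt "0 0 0 0 1"

```text
time: 9.22
tool_pos: [0.6556, -0.2544, 0.1916]
ee_rot: [0.017, -0.704, 0.017, 0.71]
force: [2.9, -1.9, -12.0]
gripper_width: 0.0337
```

```bash
python3 lidchk.py
```

```text
lid est deg 46.7 radius 0.1726 (.1742)
t 9.225 tcp [ 0.6556 -0.2544  0.1916] F [  2.9  -1.9 -12. ] w 0.0337 x [-0.008  0.    -1.   ] y [-0.048 -0.999  0.   ] j7 -1.36
shift mm [1.1 0.3 5.1] turn -0.008
scene 802 slope deg 44.0 hinge-anchored deg 43.1
top 202 slope deg 45.2 hinge-anchored deg 44.0
0.002082289519707754 9.325
```

The hold is steady: the angle and pose haven't changed over 2 s. Last, I'll check the loose things in the top view against the start.

Run:
```python
from h import *
A=np.load("top0.npz");p,d=grab_frame("top")
for n,(x,y,r) in dict(bangle=(397,262,15),easel=(232,284,14),hammer=(313,295,38),punch=(316,185,18),tub=(149,286,22),mandrel=(492,262,20),jar=(483,296,15),lid_left=(223,230,40)).items():
    a,b=[cv2.cvtColor(i[y-r:y+r,x-r:x+r],cv2.COLOR_RGB2GRAY).astype(np.float32) for i in(A["p"],p)]
    s,c=cv2.phaseCorrelate(a,b,cv2.createHanningWindow(a.shape[::-1],cv2.CV_32F));print(n,"shift px",np.round(s,2),"resp",round(c,2),"mean diff",abs(a-b).mean().round(1))
```

```text
bangle shift px [0.05 0.06] resp 0.95 mean diff 4.2
easel shift px [0.02 0.11] resp 0.96 mean diff 11.3
hammer shift px [-0.03 -0.02] resp 1.01 mean diff 11.5
punch shift px [0.32 0.06] resp 0.95 mean diff 7.2
tub shift px [0.56 0.56] resp 1.0 mean diff 10.8
mandrel shift px [-0.04  0.01] resp 0.96 mean diff 3.5
jar shift px [-0.11 -0.  ] resp 0.96 mean diff 3.5
lid_left shift px [ 0.03 -0.03] resp 0.92 mean diff 5.4
```

Nothing else has moved, so I'm handing in.

```bash
python3 -c "
from plant import *
print(hand_in())"
```

```text
the job is handed in; nothing more can be done
None
```

The bangle was in front of the right case, so I pinched that lid's knob on its two ends and swung the lid open. I handed in at about 9.4 s with the fingers still holding it, at 60 N grip.

**Lid angle:** The last checks put it between 43° and 47°, inside the 39–51° window:

| Check | Reading |
|---|---|
| Depth, scene camera | 43–44° |
| Depth, top camera | 44–45° |
| Tool position | 46.7° |

The 2–3° gap between the depth and tool readings probably means the knob gave slightly in the grip. I did not resolve it further.

**Steadiness:** The tool pose and angle stayed the same over 2 s of holding. The vertical force crept from -10 to -12 N and then flattened out. That is more than the lid's weight alone explains, and I did not find the cause.

**Other things:** In the top view, the left lid, the bangle and all the other loose things had shifted by less than 1 pixel (about 3 mm) from the start.

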